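# Lid the stoneware jars

### The arm

A 6-joint arm with a two-finger parallel gripper is mounted at the origin on the work surface. World frame = base frame: x ahead of the robot, y to its left, z up, the work surface at z = 0. Lengths are in m, angles in rad, forces in N, time in s.
With the tool pointing down it reaches from about 0.35 to 0.775 m from the base axis. Payload 7.3 kg.
Tool frame: the origin (TCP) lies on the centre line of the jaws, within the pads' length; the fingertips stand 25 mm ahead of it and the grasp point (between the pads) lies 6 mm ahead of it; z points along the fingers, y is the line along which they close (so a half turn about z gives the same grasp; the last joint's range is limited). The gripper opens to 92 mm and grips with 3 to 60 N. Pads are 19 mm wide; open, the fingers measure 130 mm over their backs; the gripper's body (75 mm by 190 mm) begins 47 mm behind the grasp point.
Start: joints at [-1.254, 0.342, 1.524, -0, 1.275, -0.146], TCP at [0.234, -0.47, 0.252] pointing down, gripper open.
Joint ranges: [-2.53, 2.53], [-0.77, 2.02], [0.04, 2.7], [-1, 4.14], [0.28, 2.66], [-3.11, 3.11]. Speed limits (rad/s): [2.57, 2.57, 3.14, 3.14, 3.14, 3.14].

### API

Orientations are given as [roll, pitch, yaw] about the fixed x, y, z axes, in that order (R = Rz(yaw) Ry(pitch) Rx(roll)).
In Python, from cell import status, read_camera, camera_info, ticket, models gives the robot as it stands.
- The arm moves only by the tool send_rows, never from a script. Its argument "plan" is a list of rows, each an object with "offset": the shift along the tool's x, y, z in mm, a list of three; "yaw": the turn about the tool's z in rad. In form: [{"offset": [dx, dy, dz], "yaw": yaw}, ...]. A call has 1 to 20 rows; each row shifts and turns the commanded pose from where the row before left it, along the tool's axes as they then stand; what a row does not reach is not made up. A row lasts 1/10 s, in which the tool goes at most 50 mm and 8.59 degrees, less where a joint would pass 70% of its speed; a pose out of reach is approached as far as the arm can. A call is refused whole if a number of a shift passes 50 or a number of a turn 0.15, either way. A call with a gripper value outside its range is refused whole. "hand" is the closure, from 0 (fully open) to 1 (shut), set as the call begins (left out, the last holds). The fingers move at their own pace and stop on an object; "squeeze" is the grip in N (left out, the last holds). Time passes only in rows, so rows that do not move let the fingers close. It gives the time, the measured TCP pose, the force, the opening and the grip force at its end, in the units of the state.
- status.observe(): the state, without advancing time (a new reading comes with each control period).
- read_camera(name): name is "scene" or "top"; returns the picture (384x512x3 uint8, red, green, blue); there is no depth.
- camera_info(name): a dict with "vfov" (degrees; the focal length in pixels is half the picture's height over the tangent of half this angle, whatever the lens; pixels are square), "cx", "cy" (the principal point, pixels), "origin" and "attitude" of the camera in the world. Camera axes: x right, y down, z forward; pixel columns grow to the right and rows downward; lengths in m; the calibration is good to about 2 mm. A picture is of the moment at which its call begins. camera_info takes no time and is no camera call.
- ticket.hand_in(): hands the job in; it is judged then, once.
Trained networks look in the newest picture that a camera, given by its name, has taken for a name from the list of things; names that differ only in an ending like _2 or _b are one class to them, and where a whole thing is asked for, a point or a joint stands for the part that bears it (a point fixed in the world has none). Each returns a list of dicts, best first, with "conf" (0 to 1); they miss things now and then, are a little off and sometimes report something else, mostly with a low value. They report only what shows in the picture. A call takes as long as a camera call. They do not tell look-alikes from the thing itself.
- models.regions_of(camera, label): "mask" (384x512 bool, what is visible of it) and "extent" ([left, top, right, bottom] in pixels, round what is visible of it).
The state is a dict: "time": time; "qpos": joint angles; "qvel": joint speeds; "joint_efforts": joint torques, N m; "tool_pos": TCP position; "tool_rot": TCP orientation; "contact_force": force on the tool from outside, world axes, zero at the start; "torque": the same for the moment, N m; "opening": finger opening in m; "grip_force": force on a finger pad.
Only numpy, scipy, OpenCV 4.12 (cv2) and the standard library are available. Lean on these libraries where they do the work, as an engineer would, in place of code of your own. Each camera call takes 0.05 s, during which the arm holds its last target. There are 200 camera calls.

### The job

The four wooden lids are piled up in one stack; take the stack apart and lay each lid, right side up, on the open stoneware jar whose rim is as wide as the lid, flat and centred so that it covers the whole mouth. Leave the jars and the two filled preserve jars standing where they are.

Things in the scene. Friction and masses are not known exactly. Their poses are not given: they have to be found in the camera images.
- lid_large: large lid: a flat round disc of pale wood, 68 mm in diameter, 20 mm thick, no knob, with a slightly darker circle on top. It lies at the bottom of the stack, on the table. Origin: centre of its underside; z up.
- lid_medium: medium lid: a flat round disc of pale wood, 58 mm in diameter, 20 mm thick, no knob, with a slightly darker circle on top. It lies second from the bottom of the stack, on the large lid. Origin: centre of its underside; z up.
- lid_small: small lid: a flat round disc of pale wood, 48 mm in diameter, 20 mm thick, no knob, with a slightly darker circle on top. It lies third from the bottom of the stack, on the medium lid. Origin: centre of its underside; z up.
- lid_tiny: tiny lid: a flat round disc of pale wood, 38 mm in diameter, 20 mm thick, no knob, with a slightly darker circle on top. It lies at the top of the stack. Origin: centre of its underside; z up.
- jar_tiny: open stoneware jar for the tiny lid, tall slender: beige body 62 mm in diameter with a brown glazed shoulder and a beige rim, standing loose on the table. Flat round rim 112 mm above the table, 38 mm outside diameter (the same as its lid), round a dark mouth 22 mm wide and 12 mm deep. Weighs about 0.47 kg. Origin: centre of its underside; z up.
- jar_small: open stoneware jar for the small lid, low, round: beige body 86 mm in diameter with a brown glazed shoulder and a beige rim, standing loose on the table. Flat round rim 70 mm above the table, 48 mm outside diameter (the same as its lid), round a dark mouth 32 mm wide and 12 mm deep. Weighs about 0.52 kg. Origin: centre of its underside; z up.
- jar_medium: open stoneware jar for the medium lid, straight, mid-height: beige body 76 mm in diameter with a brown glazed shoulder and a beige rim, standing loose on the table. Flat round rim 94 mm above the table, 58 mm outside diameter (the same as its lid), round a dark mouth 42 mm wide and 12 mm deep. Weighs about 0.53 kg. Origin: centre of its underside; z up.
- jar_large: open stoneware jar for the large lid, lowest and widest: beige body 92 mm in diameter with a brown glazed shoulder and a beige rim, standing loose on the table. Flat round rim 56 mm above the table, 68 mm outside diameter (the same as its lid), round a dark mouth 52 mm wide and 12 mm deep. Weighs about 0.50 kg. Origin: centre of its underside; z up.
- preserve_tall: bystander: full, closed preserve jar, dark red with a paper label and a dark metal lid, 66 mm in diameter, 105 mm high. Origin: centre of its underside.
- preserve_low: bystander: full, closed preserve jar, amber with a paper label and a dark metal lid, 72 mm in diameter, 65 mm high. Origin: centre of its underside.
Not all that is in view belongs to the job. Leave any orange or pink look-alike of the lid_medium alone. Leave any red look-alike of the lid_small alone.

How it is judged:
At the end, for the whole second after the job is handed in: Each of the four lids lies flat (within 0.08 rad), right side up, on the rim of its own jar (underside within 4 mm of rim height), centred within 8 mm, with all lids and jars upright and at rest (horizontal distance between lid_tiny and jar_tiny below 0.008 m and z of lid_tiny in the frame of jar_tiny between 0.108 and 0.116 m and angle between each of lid_tiny, jar_tiny, lid_small, jar_small, lid_medium, jar_medium, lid_large, jar_large's own z axis and vertical below 0.08 rad and linear speed of each of lid_tiny, jar_tiny, lid_small, jar_small, lid_medium, jar_medium, lid_large, jar_large below 0.02 m/s and horizontal distance between lid_small and jar_small below 0.008 m and z of lid_small in the frame of jar_small between 0.066 and 0.074 m and horizontal distance between lid_medium and jar_medium below 0.008 m and z of lid_medium in the frame of jar_medium between 0.09 and 0.098 m and horizontal distance between lid_large and jar_large below 0.008 m and z of lid_large in the frame of jar_large between 0.052 and 0.06 m); the robot touches nothing.
It fails at once if a stoneware jar is pushed more than 30 mm away or tipped over (distance of any of jar_tiny, jar_small, jar_medium, jar_large from where it was at the start of the episode above 0.03 m or angle between any of jar_tiny, jar_small, jar_medium, jar_large's own z axis and vertical above 0.4 rad).
It fails at once if a preserve jar is pushed more than 30 mm away or tipped over (distance of any of preserve_tall, preserve_low from where it was at the start of the episode above 0.03 m or angle between any of preserve_tall, preserve_low's own z axis and vertical above 0.4 rad).
It also fails if it takes over 115 s, if anything falls off the work surface, if the arm or the gripper's body presses on something with over 40 N, if the wrist force passes 120 N, or if a joint passes its speed limit or range.

## Working session

There is one attempt and no reset: what is moved stays moved. The work goes in short steps, Python scripts to look and compute and a tool call to move; the robot and the scene stay as the last step left them, time stands still between calls to the robot, and variables do not carry over. Pictures are saved under pics/ and viewed, at most 14 in all, crops included, and the job is handed in when it is done.

Besides the shell and the picture viewer there is one more tool, called after ">>>" as a command line: name --argument value ..., lists and objects as JSON in quotes. send_rows: Moves the arm, as the interface text tells. Its arguments: {"type":"object","properties":{"plan":{"type":"array"},"hand":{"type":"number"},"squeeze":{"type":"number"}},"required":["plan"]}

```bash
mkdir -p pics; ls; python3 - <<'E'
from cell import status, read_camera, camera_info
import cv2
for n in ("scene","top"):
    cv2.imwrite(f"pics/{n}0.png", cv2.cvtColor(read_camera(n),cv2.COLOR_RGB2BGR)); print(n,camera_info(n))
print(status.observe())
E
```

```text
pics
scene {'vfov': 53.572701420782735, 'cx': 252.84684735996407, 'cy': 191.95930301580083, 'origin': array([ 1.19315183, -0.34268008,  0.67549332]), 'attitude': array([-2.32095485, -0.01049046,  1.13111837])}
top {'vfov': 57.63684389389117, 'cx': 258.1817493699102, 'cy': 186.44990471384457, 'origin': array([ 0.51312887, -0.05798306,  0.87735877]), 'attitude': array([-3.04867681e+00, -1.45947190e-04, -1.55632342e+00])}
{'time': 0.1, 'qpos': array([-1.25398474e+00,  3.42634123e-01,  1.52489600e+00,  8.07824601e-06,
        1.27541701e+00, -1.46004962e-01]), 'qvel': array([ 0.00064848, -0.00228768, -0.00377314, -0.00077915, -0.00118706,
       -0.00194334]), 'joint_efforts': array([ 2.37039458e-03, -4.32005131e+01, -2.44693011e+01,  7.20106624e-02,
        5.26645139e-02, -3.21252196e-05]), 'tool_pos': array([ 0.23431471, -0.46944913,  0.25113316]), 'tool_rot': array([-3.14025372e+00, -2.04700826e-04,  4.62814050e-01]), 'contact_force': array([ 0.82003386, -0.55173911,  1.18839056]), 'torque': array([0.02604574, 0.03954915, 0.07627049]), 'grip_force': 0.0, 'opening': 0.09173820009153286}
```

View pics/scene0.png

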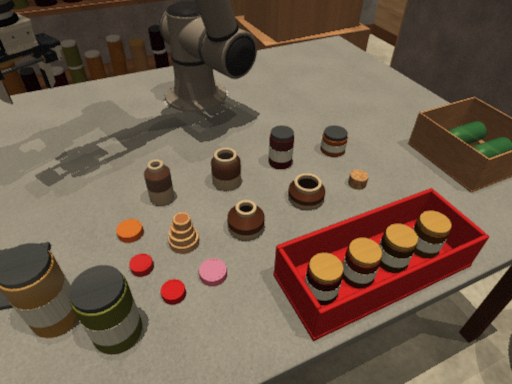

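View pics/top0.png

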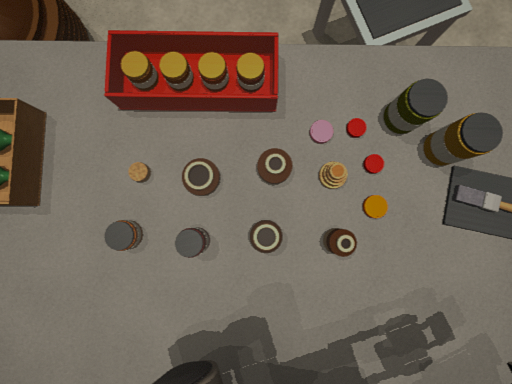

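The stack of lids is at scene (183,232) and top (334,174). Possible confusions in the top view:
- pink (321,131) and orange (375,206), look-alikes of the medium lid
- red (356,128) and (374,163), look-alikes of the small lid
- a cork-like disc at (139,172)

By description I choose the pale four-disc stack. The jars in the top view are tiny (343,242), medium (266,236), small (275,165) and large (201,177).

```bash
cat > h.py <<'E'
import numpy as np, cv2
from scipy.spatial.transform import Rotation as R
from cell import status, read_camera, camera_info, models
RIM=dict(tiny=.112,small=.070,medium=.094,large=.056); DIA=dict(tiny=.038,small=.048,medium=.058,large=.068)
def cam(n):
    c=camera_info(n); return c, R.from_euler('xyz',c['attitude']).as_matrix(), 192/np.tan(np.radians(c['vfov']/2))
def unproj(n,uv,z):
    c,M,f=cam(n); d=M@np.array([(uv[0]-c['cx'])/f,(uv[1]-c['cy'])/f,1]); o=np.array(c['origin'])
    return o+d*(z-o[2])/d[2]
def proj(n,P):
    c,M,f=cam(n); p=(np.atleast_2d(P)-c['origin'])@M; return np.c_[c['cx']+f*p[:,0]/p[:,2],c['cy']+f*p[:,1]/p[:,2]]
def circ(c,r,z,k=72):
    a=np.linspace(0,2*np.pi,k,endpoint=False); return np.c_[c[0]+r*np.cos(a),c[1]+r*np.sin(a),np.full(k,z)]
def shot(n): return cv2.cvtColor(read_camera(n),cv2.COLOR_RGB2BGR)
def crop(img,box,s,f):
    x0,y0,x1,y1=box; cv2.imwrite(f,cv2.resize(img[y0:y1,x0:x1],None,fx=s,fy=s,interpolation=cv2.INTER_CUBIC))
E
python3 - <<'E'
from h import *
for n in ("scene","top"):
    img=shot(n)
    for l in ["jar_"+k for k in RIM]+["lid_"+k for k in RIM]+["preserve_tall","preserve_low"]:
        for r in models.regions_of(n,l)[:3]:
            e=np.array(r['extent']); print(n,l,round(r['conf'],2),e.round(0), unproj(n,((e[0]+e[2])/2,(e[1]+e[3])/2),.05).round(3)[:2])
    if n=="top": a=cv2.resize(img[120:260,170:400],None,fx=3,fy=3,interpolation=cv2.INTER_CUBIC); cv2.imwrite("pics/c_top.png",a)
    else: crop(img,(130,130,340,260),3,"pics/c_scene.png")
E
```

```text
scene jar_tiny 0.57 [142. 161. 175. 204.] [ 0.462 -0.249]
scene jar_small 0.62 [168. 230. 199. 249.] [ 0.661 -0.248]
scene jar_small 0.57 [227. 200. 264. 240.] [ 0.665 -0.105]
scene jar_medium 0.94 [211. 147. 242. 192.] [ 0.484 -0.078]
scene jar_medium 0.67 [269. 123. 293. 169.] [0.45  0.101]
scene jar_large 0.65 [286. 172. 326. 211.] [0.639 0.067]
scene jar_large 0.18 [167. 228. 199. 252.] [ 0.662 -0.249]
scene lid_tiny 0.81 [170. 212. 190. 233.] [ 0.612 -0.239]
scene lid_tiny 0.37 [320. 125. 348. 158.] [0.495 0.246]
scene lid_small 0.77 [161. 277. 186. 306.] [ 0.775 -0.304]
scene lid_small 0.71 [128. 252. 155. 275.] [ 0.686 -0.343]
scene lid_small 0.55 [169. 223. 193. 236.] [ 0.633 -0.244]
scene lid_medium 0.73 [203. 258. 227. 286.] [ 0.766 -0.216]
scene lid_medium 0.68 [116. 217. 142. 243.] [ 0.586 -0.347]
scene lid_medium 0.64 [170. 227. 194. 245.] [ 0.65  -0.248]
scene lid_large 0.76 [169. 230. 199. 250.] [ 0.662 -0.248]
scene preserve_tall 0.58 [270. 125. 293. 172.] [0.461 0.096]
scene preserve_low 0.79 [321. 127. 347. 156.] [0.494 0.246]
top jar_tiny 0.77 [319. 227. 359. 257.] [ 0.462 -0.248]
top jar_tiny 0.57 [321. 163. 334. 189.] [ 0.617 -0.222]
top jar_small 0.67 [260. 147. 291. 181.] [ 0.644 -0.097]
top jar_medium 0.72 [250. 223. 282. 256.] [ 0.465 -0.077]
top jar_large 0.91 [182. 156. 225. 198.] [0.611 0.074]
top lid_tiny 0.47 [329. 163. 347. 181.] [ 0.628 -0.247]
top lid_small 0.56 [364. 152. 385. 175.] [ 0.65  -0.335]
top lid_small 0.53 [344. 118. 366. 137.] [ 0.737 -0.289]
top lid_medium 0.62 [365. 196. 388. 218.] [ 0.544 -0.338]
top lid_medium 0.56 [311. 121. 332. 144.] [ 0.723 -0.208]
top lid_large 0.58 [322. 166. 340. 189.] [ 0.614 -0.23 ]
top preserve_tall 0.78 [176. 226. 208. 261.] [0.454 0.095]
top preserve_low 0.86 [104. 219. 144. 251.] [0.471 0.256]
top preserve_low 0.16 [260. 147. 293. 182.] [ 0.643 -0.1  ]
```

View pics/c_top.png

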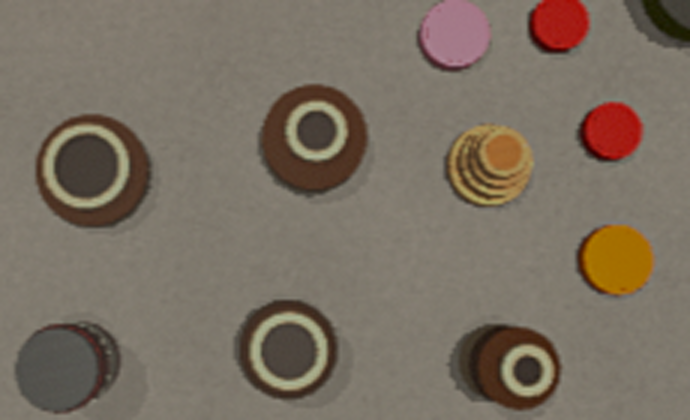

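View pics/c_scene.png

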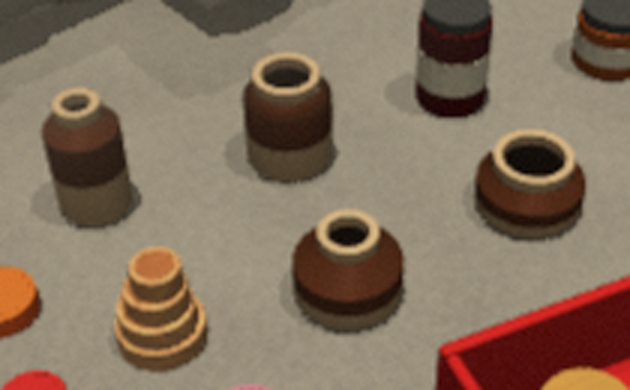

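The crops show the pale stack at top-crop (490,165) and scene-crop (160,310), away from the flat orange, red and pink discs. All four rims are clearly visible. Next I fit circles of known radius in both views.

```bash
cat >> h.py <<'E'
from scipy.optimize import minimize
def fit(n,img,c0,r,z,span=.012,chan=None):
    """centre of a horizontal circle (r,z) by the mean radial contrast along its projection"""
    g=img.astype(np.float32) 
    g=cv2.GaussianBlur(g,(0,0),.7)
    def samp(c,rr):
        p=proj(n,circ(c,rr,z)).astype(np.float32)
        return cv2.remap(g,p[:,:1],p[:,1:],cv2.INTER_LINEAR)[:,0]
    def cost(c): 
        d=samp(c,r-.002)-samp(c,r+.002); v=d@chan if chan is not None else np.linalg.norm(d,axis=1)
        return -np.mean(v)
    G=[(cost((c0[0]+a,c0[1]+b)),c0[0]+a,c0[1]+b) for a in np.arange(-span,span+1e-9,.0015) for b in np.arange(-span,span+1e-9,.0015)]
    b=min(G); s=minimize(cost,b[1:],method='Nelder-Mead',options=dict(initial_simplex=[b[1:],(b[1]+.001,b[2]),(b[1],b[2]+.001)]))
    return s.x,-s.fun
E
python3 - <<'E'
from h import *
uv=dict(tiny=(346,243.3),medium=(266.3,236.3),small=(275.7,163.3),large=(198.7,175.3))
im={n:shot(n) for n in("top","scene")}
one=np.ones(3)/3
for k in uv:
    c0=unproj("top",uv[k],RIM[k])[:2]; print("rim",k,c0.round(4),end=' ')
    for n in im:
        x,s=fit(n,im[n],c0,DIA[k]/2,RIM[k],chan=one); print(n,x.round(4),round(s,1),end=' ')
    print()
c0=unproj("top",(170+503/3,120+153/3),.08)[:2]; z=.08
for k in DIA:
    print("lid",k,c0.round(4),end=' ')
    for n in im:
        x,s=fit(n,im[n],c0,DIA[k]/2,z,span=.009); print(n,x.round(4),round(s,1),end=' ')
    print(); z-=.02
E
```

```text
rim tiny [ 0.4633 -0.2494] top [ 0.4639 -0.248 ] 72.4 scene [ 0.4645 -0.2481] 22.3 
rim medium [ 0.475  -0.0767] top [ 0.4745 -0.0758] 69.4 scene [ 0.4754 -0.0757] 25.5 
rim small [ 0.6433 -0.0972] Traceback (most recent call last):
  File "<stdin>", line 8, in <module>
  File "h.py", line 28, in fit
    G=[(cost((c0[0]+a,c0[1]+b)),c0[0]+a,c0[1]+b) for a in np.arange(-span,span+1e-9,.0015) for b in np.arange(-span,span+1e-9,.0015)]
        ~~~~^^^^^^^^^^^^^^^^^^^
  File "h.py", line 26, in cost
    d=samp(c,r-.002)-samp(c,r+.002); v=d@chan if chan is not None else np.linalg.norm(d,axis=1)
      ~~~~^^^^^^^^^^
  File "h.py", line 23, in samp
    p=proj(n,circ(c,rr,z)).astype(np.float32)
      ~~~~^^^^^^^^^^^^^^^^
  File "h.py", line 11, in proj
    c,M,f=cam(n); p=(np.atleast_2d(P)-c['origin'])@M; return np.c_[c['cx']+f*p[:,0]/p[:,2],c['cy']+f*p[:,1]/p[:,2]]
          ~~~^^^
  File "h.py", line 6, in cam
    c=camera_info(n); return c, R.from_euler('xyz',c['attitude']).as_matrix(), 192/np.tan(np.radians(c['vfov']/2))
ValueError: time passes only in moves, steps and waits
```

```bash
sed -i 's/^def cam(n)/import functools\n@functools.lru_cache\ndef cam(n)/' h.py
cat > fitall.py <<'E'
from h import *
def rims():
    uv=dict(tiny=(346,243.3),medium=(266.3,236.3),small=(275.7,163.3),large=(198.7,175.3))
    im={n:shot(n) for n in("top","scene")}
    for k in uv:
        c0=unproj("top",uv[k],RIM[k])[:2]; print("rim",k,end=' ')
        for n in im:
            x,s=fit(n,im[n],c0,DIA[k]/2,RIM[k],chan=np.ones(3)/3); print(n,x.round(4),round(s,1),end=' ')
        print()
def lids(ks,z,c0,span=.009):
    im={n:shot(n) for n in("top","scene")}
    for k in ks:
        print("lid",k,end=' ')
        for n in im:
            x,s=fit(n,im[n],c0,DIA[k]/2,z,span=span); print(n,x.round(4),round(s,1),end=' ')
        print(); z-=.02
E
python3 - <<'E'
from fitall import *
rims(); lids(list(DIA),.08,unproj("top",(170+503/3,120+153/3),.08)[:2]); print(status.observe()['time'])
E
```

```text
rim tiny top [ 0.4639 -0.248 ] 72.5 scene [ 0.4644 -0.2481] 22.1 
rim medium top [ 0.4745 -0.0758] 69.5 scene [ 0.4755 -0.0757] 25.6 
rim small top [ 0.644  -0.0957] 63.6 scene [ 0.645 -0.096] 41.8 
rim large top [0.6152 0.0853] 60.1 scene [0.616  0.0851] 31.5 
lid tiny top [ 0.6282 -0.2396] 35.5 scene [ 0.6279 -0.2391] 52.2 
lid small top [ 0.6199 -0.2299] 30.6 scene [ 0.628  -0.2412] 46.0 
lid medium top [ 0.6234 -0.2393] 35.3 scene [ 0.6278 -0.2433] 51.4 
lid large top [ 0.6262 -0.2422] 39.6 scene [ 0.6266 -0.2418] 48.4 
1.5
```

>>> send_rows --plan '[{"offset": [0, 0, 0], "yaw": 0.12}, {"offset": [0, 0, 0], "yaw": 0.12}, {"offset": [0, 0, 0], "yaw": 0.12}, {"offset": [0, 0, 0], "yaw": 0.103}, {"offset": [33, -19, 0], "yaw": 0}, {"offset": [33, -19, 0], "yaw": 0}, {"offset": [33, -19, 0], "yaw": 0}, {"offset": [33, -19, 0], "yaw": 0}, {"offset": [33, -19, 0], "yaw": 0}, {"offset": [33, -19, 0], "yaw": 0}, {"offset": [33, -19, 0], "yaw": 0}, {"offset": [33, -19, 0], "yaw": 0}, {"offset": [33, -19, 0], "yaw": 0}, {"offset": [33, -19, 0], "yaw": 0}, {"offset": [33, -19, 0], "yaw": 0}, {"offset": [31, -20, 0], "yaw": 0}, {"offset": [0, 0, 0], "yaw": 0}, {"offset": [0, 0, 0], "yaw": 0}, {"offset": [0, 0, 0], "yaw": 0}]' --hand 0

```text
time: 3.4
tool_pos: [0.6278, -0.2414, 0.2516]
tool_rot: [3.141, 0.001, -0.001]
contact_force: [-0.1, 0.4, -0.5]
opening: 0.092
grip_force: 0.0
```

>>> send_rows --plan '[{"offset": [0, -2, 25], "yaw": 0}, {"offset": [0, 0, 25], "yaw": 0}, {"offset": [0, 0, 25], "yaw": 0}, {"offset": [0, 0, 25], "yaw": 0}, {"offset": [0, 0, 25], "yaw": 0}, {"offset": [0, 0, 20], "yaw": 0}, {"offset": [0, 0, 12], "yaw": 0}, {"offset": [0, 0, 6], "yaw": 0}, {"offset": [0, 0, 0], "yaw": 0}, {"offset": [0, 0, 0], "yaw": 0}]'

```text
time: 4.4
tool_pos: [0.6289, -0.2394, 0.0899]
tool_rot: [3.141, -0.002, -0.001]
contact_force: [0.1, -0.1, 0.4]
opening: 0.0918
grip_force: 0.0
```

>>> send_rows --plan '[{"offset": [0, 0, 0], "yaw": 0}, {"offset": [0, 0, 0], "yaw": 0}, {"offset": [0, 0, 0], "yaw": 0}, {"offset": [0, 0, 0], "yaw": 0}, {"offset": [0, 0, 0], "yaw": 0}, {"offset": [0, 0, 0], "yaw": 0}, {"offset": [0, 0, 0], "yaw": 0}, {"offset": [0, 0, 0], "yaw": 0}]' --hand 1 --squeeze 12

```text
time: 5.2
tool_pos: [0.6285, -0.2389, 0.0887]
tool_rot: [3.142, 0.0, -0.0]
contact_force: [-0.2, -0.0, -0.4]
opening: 0.0376
grip_force: 12.0
```

>>> send_rows --plan '[{"offset": [0, 0, -5], "yaw": 0}, {"offset": [0, 0, -15], "yaw": 0}, {"offset": [0, 0, -25], "yaw": 0}, {"offset": [0, 0, -25], "yaw": 0}, {"offset": [0, 0, -25], "yaw": 0}, {"offset": [0, 0, -25], "yaw": 0}, {"offset": [-14, 1, 0], "yaw": 0}, {"offset": [-25, 2, 0], "yaw": 0}, {"offset": [-30, 2, 0], "yaw": 0}, {"offset": [-30, 2, 0], "yaw": 0}, {"offset": [-30, 2, 0], "yaw": 0}, {"offset": [-22, 0, 0], "yaw": 0}, {"offset": [-13, 0, 0], "yaw": 0}, {"offset": [0, 0, 0], "yaw": 0}, {"offset": [0, 0, 0], "yaw": 0}, {"offset": [0, 0, 0], "yaw": 0}]'

```text
time: 6.8
tool_pos: [0.4653, -0.248, 0.2093]
tool_rot: [3.141, -0.001, 0.0]
contact_force: [0.8, 0.3, -0.2]
opening: 0.0377
grip_force: 12.0
```

```bash
python3 - <<'E'
from fitall import *
t=status.observe(); print(t['tool_pos'],t['opening'])
lids(['small','medium','large'],.06,(.628,-.24))
crop(shot("scene"),(120,100,280,260),3,"pics/a1.png")
E
```

```text
[ 0.46533755 -0.24795819  0.20925331] 0.03766178477416092
lid small top [ 0.6236 -0.2428] 36.4 scene [ 0.6278 -0.2415] 55.5 
lid medium top [ 0.6234 -0.2393] 40.0 scene [ 0.6194 -0.2409] 49.9 
lid large top [ 0.6262 -0.2421] 41.9 scene [ 0.6267 -0.2419] 46.5
```

View pics/a1.png

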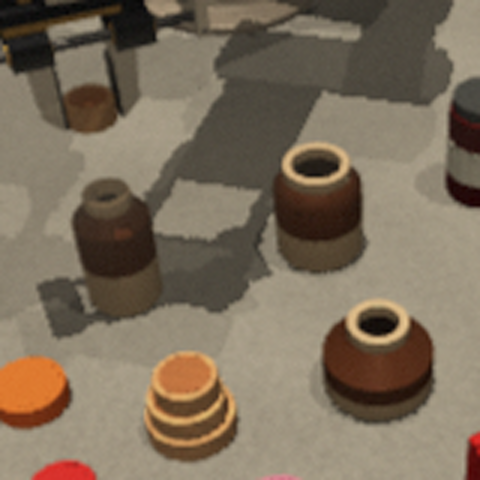

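The picture shows the tiny lid level between the fingers, above the tiny jar (rim at crop (105,195)). The remaining stack is intact at crop (190,400). I lower it now.

>>> send_rows --plan '[{"offset": [-1, 0, 15], "yaw": 0}, {"offset": [0, 0, 20], "yaw": 0}, {"offset": [0, 0, 15], "yaw": 0}, {"offset": [0, 0, 8], "yaw": 0}, {"offset": [0, 0, 5], "yaw": 0}, {"offset": [0, 0, 3], "yaw": 0}, {"offset": [0, 0, 1], "yaw": 0}, {"offset": [0, 0, 1], "yaw": 0}, {"offset": [0, 0, 0], "yaw": 0}, {"offset": [0, 0, 0], "yaw": 0}, {"offset": [0, 0, 0], "yaw": 0}]'

```text
time: 8.05
tool_pos: [0.4636, -0.2479, 0.141]
tool_rot: [3.141, -0.0, -0.0]
contact_force: [0.1, -0.2, 0.0]
opening: 0.0379
grip_force: 12.0
```

Nearly touching; release with the hand opened only part way, then lift.

>>> send_rows --plan '[{"offset": [0, 0, 0.5], "yaw": 0}, {"offset": [0, 0, 0], "yaw": 0}]'

```text
time: 8.25
tool_pos: [0.4636, -0.2479, 0.1407]
tool_rot: [3.141, -0.001, -0.0]
contact_force: [-0.3, 0.5, 3.8]
opening: 0.0379
grip_force: 12.0
```

>>> send_rows --plan '[{"offset": [0, 0, 0], "yaw": 0}, {"offset": [0, 0, 0], "yaw": 0}, {"offset": [0, 0, 0], "yaw": 0}, {"offset": [0, 0, 0], "yaw": 0}, {"offset": [0, 0, 0], "yaw": 0}, {"offset": [0, 0, -10], "yaw": 0}, {"offset": [0, 0, -20], "yaw": 0}, {"offset": [0, 0, -30], "yaw": 0}, {"offset": [0, 0, -30], "yaw": 0}, {"offset": [0, 0, 0], "yaw": 0}, {"offset": [18, 0, 0], "yaw": 0}, {"offset": [30, 0, 0], "yaw": 0}, {"offset": [30, 0, 0], "yaw": 0}, {"offset": [0, 0, 0], "yaw": 0}, {"offset": [0, 0, 0], "yaw": 0}]' --hand 0.2

```text
time: 9.75
tool_pos: [0.5412, -0.2475, 0.2295]
tool_rot: [-3.141, 0.001, 0.001]
contact_force: [-0.5, 0.4, 0.3]
opening: 0.0731
grip_force: 0.0
```

```bash
python3 - <<'E'
from fitall import *
lids(['tiny'],.132,(.464,-.248))
s=shot("scene");t=shot("top")
for k,c,z in (('small',(.6278,-.2413),.06),('medium',(.6275,-.242),.04),('large',(.6265,-.242),.02)):
    for n,i in (("scene",s),("top",t)):
        cam(n)
a=cv2.resize(s[140:260,130:250],None,fx=4,fy=4,interpolation=cv2.INTER_CUBIC); b=cv2.resize(t[150:260,290:380],None,fx=3.5,fy=3.5,interpolation=cv2.INTER_CUBIC)
for k,c,z in (('small',(.6278,-.2413),.06),('medium',(.6275,-.242),.04),('large',(.6265,-.242),.02)):
    for n,i,o,f in (("scene",a,(130,140),4),("top",b,(290,150),3.5)):
        cv2.polylines(i,[np.int32(((proj(n,circ(c,DIA[k]/2,z))-o+.5)*f))],True,(255,0,0),1)
w=np.zeros((480,800,3),np.uint8); w[:480,:480]=a; w[:b.shape[0],480:480+b.shape[1]]=b[:480]
cv2.imwrite("pics/a2.png",w)
E
```

```text
lid tiny top [ 0.4736 -0.2445] 38.4 scene [ 0.4648 -0.2463] 32.9
```

View pics/a2.png

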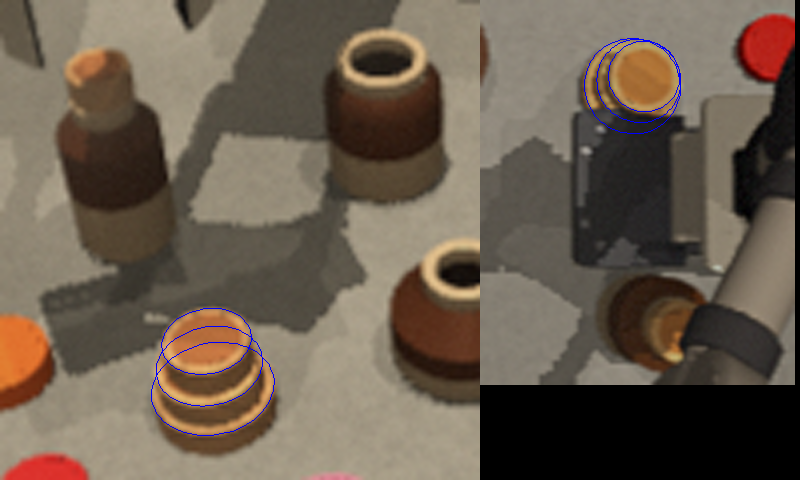

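The tiny lid sits flat and centred on its jar. The overlay of the small lid fits in both views at about (0.628,-0.241), so I pick it next.

>>> send_rows --plan '[{"offset": [20, -2, 0], "yaw": 0}, {"offset": [30, -2, 0], "yaw": 0}, {"offset": [25, -2, 0], "yaw": 0}, {"offset": [12, 0, 0], "yaw": 0}, {"offset": [0, 0, 15], "yaw": 0}, {"offset": [0, 0, 30], "yaw": 0}, {"offset": [0, 0, 30], "yaw": 0}, {"offset": [0, 0, 30], "yaw": 0}, {"offset": [0, 0, 25], "yaw": 0}, {"offset": [0, 0, 16], "yaw": 0}, {"offset": [0, 0, 10], "yaw": 0}, {"offset": [0, 0, 5], "yaw": 0}, {"offset": [0, 0, 0], "yaw": 0}, {"offset": [0, 0, 0], "yaw": 0}, {"offset": [0, 0, 0], "yaw": 0}]'

```text
time: 11.45
tool_pos: [0.629, -0.2422, 0.0704]
tool_rot: [3.141, -0.002, -0.0]
contact_force: [-0.2, 0.7, -0.4]
opening: 0.0735
grip_force: 0.0
```

>>> send_rows --plan '[{"offset": [0, 0, 0], "yaw": 0}, {"offset": [0, 0, 0], "yaw": 0}, {"offset": [0, 0, 0], "yaw": 0}, {"offset": [0, 0, 0], "yaw": 0}, {"offset": [0, 0, 0], "yaw": 0}, {"offset": [0, 0, 0], "yaw": 0}, {"offset": [0, 0, 0], "yaw": 0}]' --hand 1 --squeeze 12

```text
time: 12.15
tool_pos: [0.6285, -0.2419, 0.0694]
tool_rot: [3.141, -0.0, -0.0]
contact_force: [0.3, 0.6, 1.3]
opening: 0.0476
grip_force: 12.0
```

>>> send_rows --plan '[{"offset": [0, 0, -5], "yaw": 0}, {"offset": [0, 0, -15], "yaw": 0}, {"offset": [0, 0, -30], "yaw": 0}, {"offset": [0, 0, -30], "yaw": 0}, {"offset": [0, 0, -25], "yaw": 0}, {"offset": [2, -15, 0], "yaw": 0}, {"offset": [3, -26, 0], "yaw": 0}, {"offset": [3, -30, 0], "yaw": 0}, {"offset": [3, -30, 0], "yaw": 0}, {"offset": [3, -27, 0], "yaw": 0}, {"offset": [2, -18, 0], "yaw": 0}, {"offset": [0, 0, 0], "yaw": 0}, {"offset": [0, 0, 20], "yaw": 0}, {"offset": [0, 0, 25], "yaw": 0}, {"offset": [0, 0, 15], "yaw": 0}, {"offset": [0, 0, 6], "yaw": 0}, {"offset": [0, 0, 0], "yaw": 0}, {"offset": [0, 0, 0], "yaw": 0}, {"offset": [0, 0, 0], "yaw": 0}]'

```text
time: 14.05
tool_pos: [0.6451, -0.0963, 0.1094]
tool_rot: [3.141, -0.002, -0.0]
contact_force: [-0.2, 0.1, -1.2]
opening: 0.0474
grip_force: 12.0
```

>>> send_rows --plan '[{"offset": [0, 0, 4], "yaw": 0}, {"offset": [0, 0, 3], "yaw": 0}, {"offset": [0, 0, 1.5], "yaw": 0}, {"offset": [0, 0, 1], "yaw": 0}, {"offset": [0, 0, 0], "yaw": 0}, {"offset": [0, 0, 0], "yaw": 0}]'

```text
time: 14.65
tool_pos: [0.6443, -0.0958, 0.0993]
tool_rot: [3.141, 0.0, -0.0]
contact_force: [-3.0, -0.1, 5.4]
opening: 0.0478
grip_force: 12.0
```

>>> send_rows --plan '[{"offset": [0, 0, 0], "yaw": 0}, {"offset": [0, 0, 0], "yaw": 0}, {"offset": [0, 0, 0], "yaw": 0}, {"offset": [0, 0, 0], "yaw": 0}, {"offset": [0, 0, 0], "yaw": 0}, {"offset": [0, 0, -10], "yaw": 0}, {"offset": [0, 0, -25], "yaw": 0}, {"offset": [0, 0, -30], "yaw": 0}, {"offset": [0, 0, -30], "yaw": 0}, {"offset": [0, 0, 0], "yaw": 0}, {"offset": [-20, 20, 0], "yaw": 0}, {"offset": [-30, 30, 0], "yaw": 0}, {"offset": [-30, 30, 0], "yaw": 0}, {"offset": [-20, 20, 0], "yaw": 0}, {"offset": [0, 0, 0], "yaw": 0}, {"offset": [0, 0, 0], "yaw": 0}]' --hand 0.15

```text
time: 16.25
tool_pos: [0.5444, -0.1962, 0.1939]
tool_rot: [-3.141, -0.0, -0.002]
contact_force: [-0.2, -0.3, 0.9]
opening: 0.0777
grip_force: 0.0
```

```bash
cat > look.py <<'E'
from fitall import *
def look(name,items,boxes=((130,140,250,260),(260,130,380,250))):
    """items: (lid, centre, z of top); fits, then draws the fitted circles (scene blue, top green) in both crops"""
    W=[]
    for n,bx in zip(("scene","top"),boxes):
        i=shot(n); a=cv2.resize(i[bx[1]:bx[3],bx[0]:bx[2]],(400,400),interpolation=cv2.INTER_CUBIC); f=400/(bx[2]-bx[0])
        for k,c,z in items:
            x,s=fit(n,i,c,DIA[k]/2,z); print(n,k,x.round(4),round(s,1))
            cv2.polylines(a,[np.int32((proj(n,circ(x,DIA[k]/2,z))-bx[:2]+.5)*f)],True,(255,0,0),1)
        W.append(a)
    cv2.imwrite(name,np.hstack(W))
E
python3 -c "
from look import *
look('pics/a3.png',[('medium',(.6275,-.242),.04),('large',(.6265,-.242),.02),('small',(.6445,-.0958),.09)],((150,160,270,280),(260,130,380,250)))"
```

```text
scene medium [ 0.6269 -0.2431] 70.9
scene large [ 0.6266 -0.2419] 47.3
scene small [ 0.6434 -0.0949] 64.2
top medium [ 0.6231 -0.2296] 27.6
top large [ 0.6233 -0.2378] 23.6
top small [ 0.6427 -0.0948] 95.8
```

View pics/a3.png

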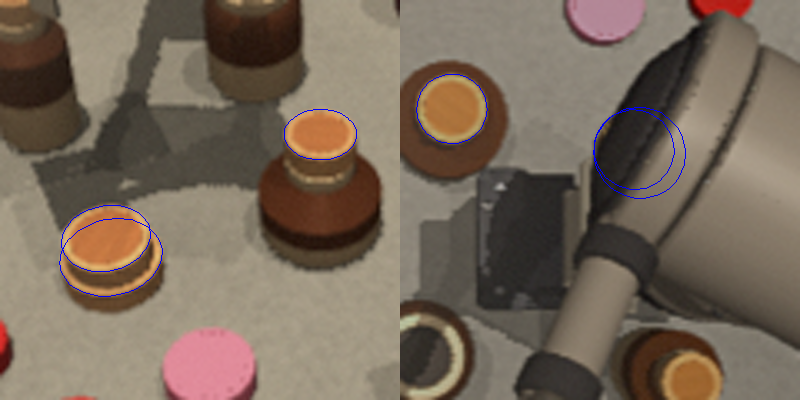

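The small lid is flat and centred on its jar at left-crop (320,133). The medium lid is exposed at left-crop (107,238), and the scene fit puts it at (0.627,-0.243).

>>> send_rows --plan '[{"offset": [20, 11, 0], "yaw": 0}, {"offset": [30, 17, 0], "yaw": 0}, {"offset": [22, 13, 0], "yaw": 0}, {"offset": [10, 6, 0], "yaw": 0}, {"offset": [0, 0, 15], "yaw": 0}, {"offset": [0, 0, 30], "yaw": 0}, {"offset": [0, 0, 30], "yaw": 0}, {"offset": [0, 0, 30], "yaw": 0}, {"offset": [0, 0, 20], "yaw": 0}, {"offset": [0, 0, 12], "yaw": 0}, {"offset": [0, 0, 5], "yaw": 0}, {"offset": [0, 0, 2], "yaw": 0}, {"offset": [0, 0, 0], "yaw": 0}, {"offset": [0, 0, 0], "yaw": 0}, {"offset": [0, 0, 0], "yaw": 0}]'

```text
time: 17.85
tool_pos: [0.6269, -0.2431, 0.0508]
tool_rot: [3.141, -0.002, -0.0]
contact_force: [-0.5, -1.2, -0.1]
opening: 0.0779
grip_force: 0.0
```

>>> send_rows --plan '[{"offset": [0, 0, 0], "yaw": 0}, {"offset": [0, 0, 0], "yaw": 0}, {"offset": [0, 0, 0], "yaw": 0}, {"offset": [0, 0, 0], "yaw": 0}, {"offset": [0, 0, 0], "yaw": 0}, {"offset": [0, 0, 0], "yaw": 0}, {"offset": [0, 0, 0], "yaw": 0}]' --hand 1 --squeeze 12

```text
time: 18.55
tool_pos: [0.6265, -0.243, 0.0499]
tool_rot: [3.141, -0.0, -0.0]
contact_force: [0.5, -0.1, 2.1]
opening: 0.0574
grip_force: 12.0
```

>>> send_rows --plan '[{"offset": [0, 0, -5], "yaw": 0}, {"offset": [0, 0, -20], "yaw": 0}, {"offset": [0, 0, -35], "yaw": 0}, {"offset": [0, 0, -35], "yaw": 0}, {"offset": [0, 0, -35], "yaw": 0}, {"offset": [0, 0, -20], "yaw": 0}, {"offset": [-11.5, -15, 0], "yaw": 0}, {"offset": [-25, -27, 0], "yaw": 0}, {"offset": [-27, -30, 0], "yaw": 0}, {"offset": [-27, -30, 0], "yaw": 0}, {"offset": [-27, -30, 0], "yaw": 0}, {"offset": [-22, -22, 0], "yaw": 0}, {"offset": [-12, -13, 0], "yaw": 0}, {"offset": [0, 0, 0], "yaw": 0}, {"offset": [0, 0, 20], "yaw": 0}, {"offset": [0, 0, 25], "yaw": 0}, {"offset": [0, 0, 15], "yaw": 0}, {"offset": [0, 0, 6], "yaw": 0}, {"offset": [0, 0, 0], "yaw": 0}, {"offset": [0, 0, 0], "yaw": 0}]'

```text
time: 20.55
tool_pos: [0.4757, -0.0763, 0.1343]
tool_rot: [3.141, -0.001, -0.0]
contact_force: [0.3, -0.0, -0.9]
opening: 0.0577
grip_force: 12.0
```

>>> send_rows --plan '[{"offset": [-0.5, 0, 4], "yaw": 0}, {"offset": [0, 0, 3], "yaw": 0}, {"offset": [0, 0, 2], "yaw": 0}, {"offset": [0, 0, 1], "yaw": 0}, {"offset": [0, 0, 0], "yaw": 0}, {"offset": [0, 0, 0], "yaw": 0}]'

```text
time: 21.15
tool_pos: [0.4745, -0.0758, 0.1238]
tool_rot: [3.141, -0.0, -0.0]
contact_force: [-0.6, -0.1, 1.8]
opening: 0.0575
grip_force: 12.0
```

>>> send_rows --plan '[{"offset": [0, 0, 0], "yaw": 0}, {"offset": [0, 0, 0], "yaw": 0}, {"offset": [0, 0, 0], "yaw": 0}, {"offset": [0, 0, 0], "yaw": 0}, {"offset": [0, 0, 0], "yaw": 0}, {"offset": [0, 0, 0], "yaw": 0}, {"offset": [0, 0, -10], "yaw": 0}, {"offset": [0, 0, -20], "yaw": 0}, {"offset": [0, 0, -25], "yaw": 0}, {"offset": [0, 0, -20], "yaw": 0}, {"offset": [0, 0, 0], "yaw": 0}, {"offset": [15, -20, 0], "yaw": 0}, {"offset": [20, -30, 0], "yaw": 0}, {"offset": [20, -30, 0], "yaw": 0}, {"offset": [15, -10, 0], "yaw": 0}, {"offset": [0, 0, 0], "yaw": 0}, {"offset": [0, 0, 0], "yaw": 0}]' --hand 0

```text
time: 22.85
tool_pos: [0.5438, 0.0141, 0.1979]
tool_rot: [3.141, 0.002, 0.0]
contact_force: [-0.6, 0.8, 0.2]
opening: 0.0922
grip_force: 0.0
```

```bash
python3 -c "
from look import *
look('pics/a4.png',[('medium',(.475,-.0758),.114),('large',(.6265,-.242),.02)],((150,130,290,270),(240,130,380,270)))"
```

```text
scene medium [ 0.4761 -0.0751] 39.0
scene large [ 0.6263 -0.2418] 57.8
top medium [ 0.4748 -0.0749] 101.7
top large [ 0.6263 -0.2421] 43.6
```

View pics/a4.png

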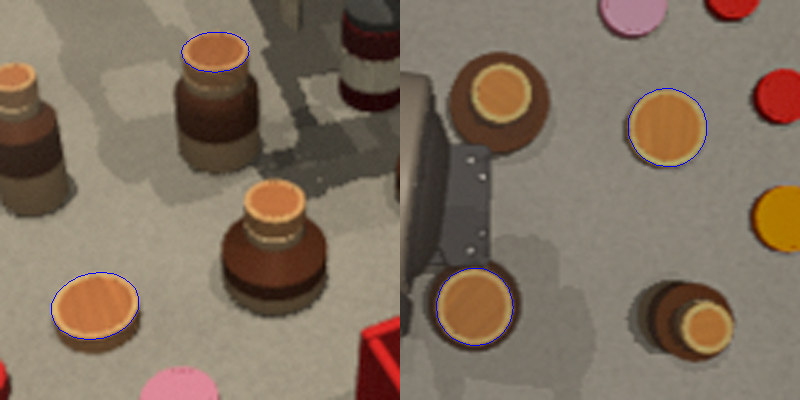

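Three lids are placed and centred within about 1.5 mm. The large lid lies alone at left-crop (95,305), and both fits put it at (0.6263,-0.242).

>>> send_rows --plan '[{"offset": [5, 15, 0], "yaw": 0}, {"offset": [8, 25, 0], "yaw": 0}, {"offset": [10, 30, 0], "yaw": 0}, {"offset": [10, 30, 0], "yaw": 0}, {"offset": [10, 30, 0], "yaw": 0}, {"offset": [10, 30, 0], "yaw": 0}, {"offset": [10, 30, 0], "yaw": 0}, {"offset": [9.5, 30, 0], "yaw": 0}, {"offset": [6, 22, 0], "yaw": 0}, {"offset": [4, 14, 0], "yaw": 0}, {"offset": [0, 0, 0], "yaw": 0}, {"offset": [0, 0, 15], "yaw": 0}, {"offset": [0, 0, 25], "yaw": 0}, {"offset": [0, 0, 30], "yaw": 0}, {"offset": [0, 0, 20], "yaw": 0}, {"offset": [0, 0, 0], "yaw": 0}, {"offset": [0, 0, 0], "yaw": 0}]'

```text
time: 24.65
tool_pos: [0.6269, -0.242, 0.1094]
tool_rot: [3.141, -0.0, -0.0]
contact_force: [0.5, -0.4, 0.8]
opening: 0.0919
grip_force: 0.0
```

>>> send_rows --plan '[{"offset": [-0.5, 0, 20], "yaw": 0}, {"offset": [0, 0, 25], "yaw": 0}, {"offset": [0, 0, 17], "yaw": 0}, {"offset": [0, 0, 10], "yaw": 0}, {"offset": [0, 0, 5], "yaw": 0}, {"offset": [0, 0, 2], "yaw": 0}, {"offset": [0, 0, 0], "yaw": 0}, {"offset": [0, 0, 0], "yaw": 0}]'

```text
time: 25.45
tool_pos: [0.627, -0.2421, 0.0308]
tool_rot: [3.141, -0.002, -0.0]
contact_force: [0.7, 0.5, -0.2]
opening: 0.0923
grip_force: 0.0
```

>>> send_rows --plan '[{"offset": [0, 0, 0], "yaw": 0}, {"offset": [0, 0, 0], "yaw": 0}, {"offset": [0, 0, 0], "yaw": 0}, {"offset": [0, 0, 0], "yaw": 0}, {"offset": [0, 0, 0], "yaw": 0}, {"offset": [0, 0, 0], "yaw": 0}, {"offset": [0, 0, 0], "yaw": 0}]' --hand 1 --squeeze 14

```text
time: 26.15
tool_pos: [0.6265, -0.2419, 0.0299]
tool_rot: [3.141, -0.0, -0.0]
contact_force: [-0.6, 0.3, 1.0]
opening: 0.0674
grip_force: 14.0
```

>>> send_rows --plan '[{"offset": [0, 0, -5], "yaw": 0}, {"offset": [0, 0, -20], "yaw": 0}, {"offset": [0, 0, -35], "yaw": 0}, {"offset": [0, 0, -40], "yaw": 0}, {"offset": [0, 0, -35], "yaw": 0}, {"offset": [0, 0, -15], "yaw": 0}, {"offset": [0, -15, 0], "yaw": 0}, {"offset": [-1, -25, 0], "yaw": 0}, {"offset": [-1, -32, 0], "yaw": 0}, {"offset": [-1, -35, 0], "yaw": 0}, {"offset": [-1, -35, 0], "yaw": 0}, {"offset": [-1, -35, 0], "yaw": 0}, {"offset": [-1, -35, 0], "yaw": 0}, {"offset": [-1, -35, 0], "yaw": 0}, {"offset": [-2, -32, 0], "yaw": 0}, {"offset": [-1.5, -28, 0], "yaw": 0}, {"offset": [-0.5, -20, 0], "yaw": 0}, {"offset": [0, 0, 0], "yaw": 0}, {"offset": [0, 0, 0], "yaw": 0}]'

```text
time: 28.05
tool_pos: [0.6145, 0.0859, 0.1784]
tool_rot: [3.141, 0.002, 0.001]
contact_force: [0.9, 0.5, -0.3]
opening: 0.0677
grip_force: 14.0
```

Now down to 10 mm above the rim, then a slow last stretch.

>>> send_rows --plan '[{"offset": [0.5, 0.5, 15], "yaw": 0}, {"offset": [0, 0, 25], "yaw": 0}, {"offset": [0, 0, 25], "yaw": 0}, {"offset": [0, 0, 13], "yaw": 0}, {"offset": [0, 0, 5], "yaw": 0}, {"offset": [0, 0, 0], "yaw": 0}, {"offset": [0, 0, 0], "yaw": 0}, {"offset": [0, 0, 0], "yaw": 0}]'

```text
time: 28.85
tool_pos: [0.6167, 0.0846, 0.0979]
tool_rot: [3.142, -0.002, -0.0]
contact_force: [0.3, -0.7, 0.1]
opening: 0.0679
grip_force: 14.0
```

>>> send_rows --plan '[{"offset": [0, 0, 4], "yaw": 0}, {"offset": [0, 0, 3], "yaw": 0}, {"offset": [0, 0, 1], "yaw": 0}, {"offset": [0, 0, 1], "yaw": 0}, {"offset": [0, 0, 0], "yaw": 0}, {"offset": [0, 0, 0], "yaw": 0}]'

```text
time: 29.45
tool_pos: [0.6161, 0.0846, 0.0877]
tool_rot: [3.142, -0.0, -0.0]
contact_force: [-0.6, -0.4, 0.1]
opening: 0.0674
grip_force: 14.0
```

>>> send_rows --plan '[{"offset": [0, -0.5, 1], "yaw": 0}, {"offset": [0, 0, 1], "yaw": 0}, {"offset": [0, 0, 0], "yaw": 0}, {"offset": [0, 0, 0], "yaw": 0}]'

```text
time: 29.85
tool_pos: [0.6161, 0.0852, 0.0859]
tool_rot: [3.142, -0.0, -0.0]
contact_force: [-0.8, 0.6, 1.8]
opening: 0.0673
grip_force: 14.0
```

>>> send_rows --plan '[{"offset": [0, 0, 0], "yaw": 0}, {"offset": [0, 0, 0], "yaw": 0}, {"offset": [0, 0, 0], "yaw": 0}, {"offset": [0, 0, 0], "yaw": 0}, {"offset": [0, 0, 0], "yaw": 0}, {"offset": [0, 0, 0], "yaw": 0}, {"offset": [0, 0, -10], "yaw": 0}, {"offset": [0, 0, -25], "yaw": 0}, {"offset": [0, 0, -35], "yaw": 0}, {"offset": [0, 0, -40], "yaw": 0}, {"offset": [0, 0, -20], "yaw": 0}, {"offset": [-20, 0, 0], "yaw": 0}, {"offset": [-35, 0, 0], "yaw": 0}, {"offset": [-35, 0, 0], "yaw": 0}, {"offset": [-20, 0, 0], "yaw": 0}, {"offset": [0, 0, 0], "yaw": 0}, {"offset": [0, 0, 0], "yaw": 0}]' --hand 0

```text
time: 31.55
tool_pos: [0.5068, 0.0852, 0.2168]
tool_rot: [3.142, -0.002, -0.0]
contact_force: [-0.0, 0.2, 0.6]
opening: 0.0914
grip_force: 0.0
```

```bash
python3 -c "
from look import *
look('pics/a5.png',[('large',(.6157,.0852),.076),('medium',(.475,-.0758),.114),('small',(.6445,-.0958),.09),('tiny',(.4642,-.248),.132)],((140,80,340,280),(170,110,370,310)))"
```

```text
scene large [0.6158 0.0863] 66.2
scene medium [ 0.4761 -0.0751] 41.4
scene small [ 0.6436 -0.0949] 53.5
scene tiny [ 0.4631 -0.2467] 38.5
top large [0.6151 0.0862] 69.3
top medium [ 0.4749 -0.0749] 104.1
top small [ 0.6427 -0.0948] 90.7
top tiny [ 0.463  -0.2463] 84.9
```

View pics/a5.png

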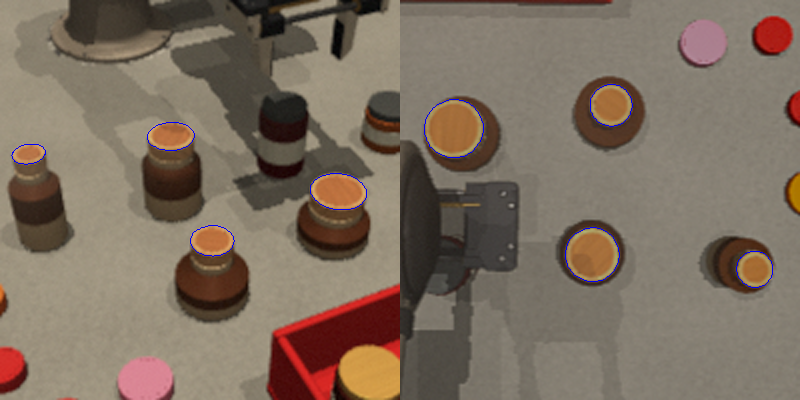

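All four lids sit flat on their jars, within about 2 mm of the rim centres, and the gripper is clear. Handing in.

```bash
python3 -c "
from cell import ticket
print(ticket.hand_in())"
```

```text
the job is handed in; nothing more can be done
None
```

All four lids lie flat on their own jars, each within about 2 mm of the rim centre by the final camera fits, and the job is handed in; no verdict was returned.

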